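# Open the code-locked match box beside the hob

### The arm

A 6-joint arm with a two-finger parallel gripper is mounted at the origin on a cart in front of the work surface, level with it; the furniture and walls round the work are solid. World frame = base frame: x ahead of the robot, y to its left, z up, the work surface at z = 0. Lengths are in m, angles in degrees, forces in N, time in s.
With the tool pointing down it reaches from about 0.35 to 0.875 m from the base axis. Payload 4.2 kg.
Tool frame: the origin (TCP) lies on the centre line of the jaws, within the pads' length; the fingertips stand 19 mm ahead of it and the grasp point (between the pads) is the TCP; z points along the fingers, y is the line along which they close (so a half turn about z gives the same grasp; the last joint's range is limited). The gripper opens to 87 mm and grips with 3 to 60 N. Pads are 19 mm wide; open, the fingers measure 117 mm over their backs; the gripper's body (75 mm by 190 mm) begins 51 mm behind the grasp point.
Start: joints at [90.046, 22.042, 0.453, 0, -68.411, -14.817], TCP at [0.159, 0.604, 0.242] pointing down, gripper open.
Joint ranges: [-179.83, 179.83], [-69.29, 118.12], [-61.27, 80.66], [-181.25, 117.63], [-171.15, -9.14], [-177.46, 177.46]. Speed limits (degrees/s): [159.86, 159.86, 180, 180, 180, 180].

### API

Orientations are given as a 3x3 rotation matrix whose columns are the frame's x, y, z axes.
In Python, from station import sense, capture, finish_job, search_frame, masks_of gives the robot as it stands.
- The arm moves only by the tool drive_tool, never from a script. Its argument "rows" is a list of rows, each a list of 7 numbers: the opening in per cent of the stroke, from 0 (shut) to 100 (fully open), then the shift along the world's x, y, z in mm, then the turn, a rotation vector about the world's x, y, z in rad. In form: [[fingers, dx, dy, dz, wx, wy, wz], ...]. A call has 1 to 5 rows; each row shifts and turns the commanded pose from where the row before left it; what a row does not reach is not made up. A row lasts 1/12 s, in which the tool goes at most 41.7 mm and 7.16 degrees, less where a joint would pass 70% of its speed; a pose out of reach is approached as far as the arm can. A call is refused whole if a number of a shift passes 41.7 or a number of a turn 0.125, either way. A call with a gripper value outside its range is refused whole. The fingers move at their own pace and stop on an object; the grip force is fixed at half the most. Time passes only in rows, so rows that do not move let the fingers close. It gives the time, the measured TCP pose, the force, the opening and the grip force at its end, in the units of the state.
- sense(): the state, without advancing time (a new reading comes with each control period).
- capture(name): name is "scene" or "top" or "wrist"; returns a dict with "frame" (420x560x3 uint8, red, green, blue), "z_map" (420x560 float32, m along the optical axis (not along the pixel's ray), 0 where there is no reading), "fx", "fy", "cx", "cy" (pixels), "R" (3x3) and "t" (3): a world point X has camera coordinates R X + t; the wrist camera has in their place "T_tool_cam" (4x4, takes a point from camera to tool coordinates, whose origin is the TCP and whose axes are the flange's). Camera axes: x right, y down, z forward; pixel columns grow to the right and rows downward; lengths in m; the calibration is good to about 2 mm. A picture is of the moment at which its call begins: read the wrist's pose just before it.
- finish_job(): hands the job in; it is judged then, once.
Trained networks look in a picture, given as the dict that the camera call returned (one of the last four; its "shot" number tells which), for a name from the list of things; names that differ only in an ending like _2 or _b are one class to them, and where a whole thing is asked for, a point or a joint stands for the part that bears it (a point fixed in the world has none). Each returns a list of dicts, best first, with "p" (0 to 1); they miss things now and then, are a little off and sometimes report something else, mostly with a low value. They report only what shows in the picture. A call takes as long as a camera call.
- search_frame(label, picture): "xy" ([column, row] in pixels, amid what is visible of it).
- masks_of(label, picture): "region" (420x560 bool, what is visible of it) and "xy" ([column, row] in pixels, amid what is visible of it).
The state is a dict: "time_s": time; "joints": joint angles; "joint_velocities": joint speeds; "effort": joint torques, N m; "tcp_pos": TCP position; "ee_rot": TCP orientation; "wrist_force": force on the tool from outside, world axes, zero at the start; "moment": the same for the moment, N m; "gripper_width": opening from 0.0 (shut) to 1.0 (fully open); "gripper_force": force on a finger pad.
Only numpy, scipy, OpenCV 4.12 (cv2) and the standard library are available. Lean on these libraries where they do the work, as an engineer would, in place of code of your own. Each camera call takes 0.05 s, during which the arm holds its last target. There are 200 camera calls.

### The job

The matches for the hob are kept in the grey code-lock box on the worktop. Roll its three number wheels, one at a time and with a light touch, until they read 4-7-2 from left to right as you face the box, then push the sliding catch beside them to the left, so that the sprung lid comes up and stays open, and take your hand away. Force nothing on the box, and leave the mug, the drinking glass and the teaspoon as they stand.

Things in the scene. Friction and masses are not known exactly. Their poses are not given: they have to be found in the camera images.
- lockbox: Grey sheet-metal box, 130 (x) by 160 (y) by 70 mm high, fixed where it stands between hob and sink. Origin: centre of underside; z up, x from its front (robot side) to its back, y to the left as one faces it. Its flat top is at 70 mm: the front 43 mm (x -64.5 to -21.5) is an aluminium fascia with three number wheels and a catch, the rest the sprung lid.
- slot_left (a point): Point in the fascia surface above the left wheel's axle, (-43, 50, 70) mm in the box frame; box axes. The wheel there (as the other two): black, rigid, 36 mm diameter, 11 mm wide, axle along y, standing nominally 5 mm out of the fascia, but each sits up to 1.4 mm higher or lower, differently every time and not measured: find its top by touch, half a mm too low presses hard.
- slot_middle (a point): The same for the middle wheel, (-43, 24, 70) mm. On each rim stand ten white digits 36 degrees (11.3 mm of rim) apart; the one on top, between two small black index ribs, counts. A sprung detent holds each digit: about 2 N along the rim rolls it on. A closed fingertip pressed on the top with 5 to 10 N and drawn along x takes the rim along; on lifting, the wheel snaps to the nearest digit.
- slot_right (a point): The same for the right wheel, (-43, -2, 70) mm. The wheels stand 26 mm apart; beside the right wheel, 46 mm to its right, is the catch. Nothing else stands more than 2 mm above the fascia or lid.
- wheel_left_turn (a joint): Angle of the left wheel, rad: digit on top = angle / 0.6283, modulo 10 (digit 0 at angle 0). Grows as the wheel's top moves along the box's +x (away from the front); no stops. Its code digit is 4 (angle 2.513).
- wheel_middle_turn (a joint): Angle of the middle wheel, rad: digit on top = angle / 0.6283, modulo 10 (digit 0 at angle 0). Grows as the wheel's top moves along the box's +x (away from the front); no stops. Its code digit is 7 (angle 4.398).
- wheel_right_turn (a joint): Angle of the right wheel, rad: digit on top = angle / 0.6283, modulo 10 (digit 0 at angle 0). Grows as the wheel's top moves along the box's +x (away from the front); no stops. Its code digit is 2 (angle 1.257).
- catch_grip (a point): Middle of the catch's thumb piece: dark steel, 10 mm (y) by 22 mm (x), top 10.5 mm above the fascia, on a foot 16 mm (y) by 22 mm (x), 4.6 mm high. This point is 6 mm above the fascia; at rest at (-43, -48, 76) mm in the box frame. Box axes.
- catch_slide (a joint): Travel of the catch, m: 0 at rest, grows along the box's +y (left, towards the wheels), stop at 0.008. A spring returns it (1.2 N at rest, 2.4 N at the stop). Unless all wheels show the code, its fins meet the wheels' gate rings after 1.5 mm and it goes no farther; with the code set it frees the lid at about 6 mm.
- lid_hinge (a joint): Opening of the lid, rad: 0 shut. The lid (84 by 159 mm, hinged at the back along y at (64, 0, 70) mm in the box frame) has no handle; freed by the catch, its spring and damper raise it to about 1.2 rad in 2 s and hold it there.
- mug: Green mug, 86 mm diameter, 96 mm high, handle beside it, standing on the worktop to the right of box and glass. Origin: centre of its underside.
- glass: Clear drinking glass, 79 mm diameter, 90 mm high, between mug and box. Origin: centre of its underside.
- teaspoon: Teaspoon, 130 mm long, lying near the worktop's front edge right of the mug. Origin: centre of its underside.

How it is judged (in metres and radians):
On the way, in this order (a step that is already met when the one before it is completed fails the run):
1. the three wheels read 4-7-2 ((value of joint wheel_left_turn between 2.3133 and 2.7133 rad or value of joint wheel_left_turn between -3.9699 and -3.5699 rad or value of joint wheel_left_turn between 8.5965 and 8.9965 rad) and (value of joint wheel_middle_turn between 4.1982 and 4.5982 rad or value of joint wheel_middle_turn between -2.085 and -1.685 rad or value of joint wheel_middle_turn between 10.4814 and 10.8814 rad) and (value of joint wheel_right_turn between 1.0566 and 1.4566 rad or value of joint wheel_right_turn between -5.2265 and -4.8265 rad or value of joint wheel_right_turn between 7.3398 and 7.7398 rad)), for 0.2 s.
2. the catch is pushed across (value of joint catch_slide above 0.005 m).
3. the lid is up (value of joint lid_hinge above 0.9 rad), for 0.2 s.
At the end, for the whole second after the job is handed in: The lid stands open by more than 0.9 rad and is at rest, the catch is let go (within 3 mm of its rest), and the wheels still read 4-7-2, each within 0.2 rad of its digit's middle (all of step 1 and value of joint lid_hinge above 0.9 rad and velocity of joint lid_hinge below 0.3 rad/s and value of joint catch_slide below 0.003 m); the robot touches nothing.
It fails at once if the robot presses on the box, its wheels, catch or lid with more than 20 N (contact force between any of the arm, the fingers and lockbox above 20 N).
It fails at once if two wheels turn at the same time (((velocity of joint wheel_left_turn above 1.5 rad/s or velocity of joint wheel_left_turn below -1.5 rad/s) and (velocity of joint wheel_middle_turn above 1.5 rad/s or velocity of joint wheel_middle_turn below -1.5 rad/s)) or ((velocity of joint wheel_middle_turn above 1.5 rad/s or velocity of joint wheel_middle_turn below -1.5 rad/s) and (velocity of joint wheel_right_turn above 1.5 rad/s or velocity of joint wheel_right_turn below -1.5 rad/s)) or ((velocity of joint wheel_left_turn above 1.5 rad/s or velocity of joint wheel_left_turn below -1.5 rad/s) and (velocity of joint wheel_right_turn above 1.5 rad/s or velocity of joint wheel_right_turn below -1.5 rad/s))).
It fails at once if the mug, glass or teaspoon is shifted by more than 15 mm (distance of any of mug, glass, teaspoon from where it was at the start of the episode above 0.015 m).
It also fails if it takes over 72 s, if anything falls off the work surface, if the arm or the gripper's body presses on something with over 40 N, if the wrist force passes 120 N, or if a joint passes its speed limit or range.

## Working session

There is one attempt and no reset: what is moved stays moved. The work goes in short steps, Python scripts to look and compute and a tool call to move; the robot and the scene stay as the last step left them, time stands still between calls to the robot, and variables do not carry over. Pictures are saved under pics/ and viewed, at most 10 in all, crops included, and the job is handed in when it is done.

Besides the shell and the picture viewer there is one more tool, called after "Emit:" by a JSON object that holds its "api" and its "payload", one argument or row to a line. drive_tool: Moves the arm, as the interface text tells. Its arguments: {"type":"object","properties":{"rows":{"type":"array"}},"required":["rows"]}

```bash
mkdir -p pics; cat > h.py <<'E'
import numpy as np,cv2
from station import *
def world(c,u,v,z=None,s=None):
    if z is None:
        z=c["z_map"][int(round(v)),int(round(u))]
    p=np.array([(u-c["cx"])/c["fx"]*z,(v-c["cy"])/c["fy"]*z,z])
    if "R" in c and c["R"] is not None: return c["R"].T@(p-c["t"])
    T=c["T_tool_cam"]; q=T[:3,:3]@p+T[:3,3]
    return np.array(s["tcp_pos"])+np.array(s["ee_rot"])@q
def save(n,im): cv2.imwrite("pics/"+n,cv2.cvtColor(im,cv2.COLOR_RGB2BGR))
E
python3 - <<'E'
from h import *
s=sense();print(s["time_s"],s["tcp_pos"],np.round(s["ee_rot"],3).tolist(),s["wrist_force"],s["gripper_width"])
t=capture("top");w=capture("scene")
save("a.png",np.vstack([t["frame"],w["frame"]])[:, :] if 0 else cv2.resize(np.hstack([t["frame"],w["frame"]]),(800,300)))
save("top.png",t["frame"])
for c,n in((t,"top"),(w,"scene")):
  print(c["fx"],c["z_map"].shape)
  for l in["lockbox","slot_left","catch_grip","mug","glass","teaspoon"]:
    for r in masks_of(l,c)[:1]:
      v,u=np.nonzero(r["region"]);z=c["z_map"][v,u]
      P=np.array([(u-c["cx"])/c["fx"]*z,(v-c["cy"])/c["fy"]*z,z]).T[z>0]
      W=(P-c["t"])@c["R"]
      print(n,l,round(r["p"],2),np.round(r["xy"]),np.round(np.percentile(W,[2,50,98],axis=0),3).tolist())
E
```

```text
0.0 [0.15917741 0.60380921 0.24043054] [[0.967, -0.255, -0.0], [-0.255, -0.967, -0.002], [0.0, 0.002, -1.0]] [ 0.55723919  0.34702806 -0.55564867] 0.9969129111764062
470.8327957961632 (420, 560)
top lockbox 0.57 [169. 201.] [[0.526, 0.147, 0.004], [0.589, 0.225, 0.07], [0.656, 0.308, 0.077]]
top catch_grip 0.62 [183. 216.] [[0.535, 0.177, 0.075], [0.543, 0.183, 0.079], [0.553, 0.189, 0.085]]
top mug 0.69 [183. 217.] [[0.533, 0.175, 0.068], [0.543, 0.184, 0.077], [0.556, 0.194, 0.084]]
top glass 0.68 [259. 242.] [[0.449, -0.045, 0.065], [0.481, -0.015, 0.089], [0.512, 0.015, 0.094]]
top teaspoon 0.63 [379. 243.] [[0.461, -0.421, -0.004], [0.47, -0.331, 0.005], [0.484, -0.298, 0.012]]
418.05673706227265 (420, 560)
scene lockbox 0.69 [225. 162.] [[0.521, 0.146, 0.01], [0.576, 0.19, 0.07], [0.649, 0.303, 0.076]]
scene slot_left 0.95 [225. 164.] [[0.521, 0.146, 0.008], [0.576, 0.191, 0.07], [0.65, 0.305, 0.076]]
scene catch_grip 0.4 [217. 164.] [[0.533, 0.177, 0.071], [0.545, 0.182, 0.078], [0.561, 0.206, 0.084]]
scene mug 0.8 [272. 261.] [[0.447, -0.203, 0.002], [0.48, -0.156, 0.082], [0.524, -0.099, 0.097]]
scene glass 0.6 [238. 226.] [[0.443, -0.05, 0.005], [0.47, -0.032, 0.071], [0.51, 0.015, 0.092]]
scene teaspoon 0.8 [327. 339.] [[0.461, -0.419, -0.001], [0.469, -0.341, 0.006], [0.483, -0.297, 0.012]]
```

View pics/top.png

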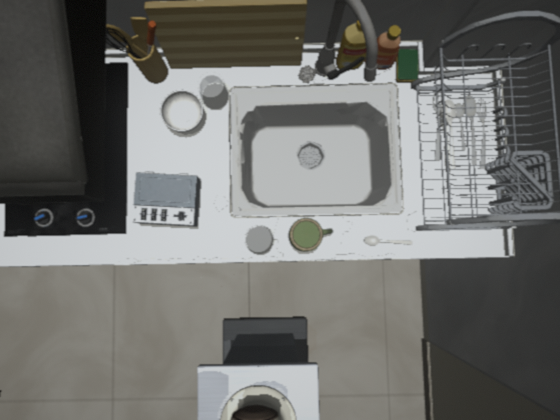

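Emit:
{"api": "drive_tool", "payload": {
  "rows": [
    [0,22,-25,4,0,0,-0.093],
    [0,22,-25,4,0,0,-0.093],
    [0,22,-25,4,0,0,-0.093],
    [0,22,-25,4,0,0,-0.093],
    [0,22,-25,4,0,0,-0.093]
  ]
}}

```text
time_s: 1.12
tcp_pos: [0.27, 0.4781, 0.2619]
ee_rot: [[0.747, -0.665, 0.0], [-0.665, -0.747, 0.0], [-0.0, -0.0, -1.0]]
wrist_force: [-0.2, 1.5, -0.2]
gripper_width: 0.707
gripper_force: 0.0
```

Emit:
{"api": "drive_tool", "payload": {
  "rows": [
    [0,22,-25,4,0,0,-0.093],
    [0,22,-25,4,0,0,-0.093],
    [0,22,-25,4,0,0,-0.093],
    [0,22,-25,4,0,0,-0.093],
    [0,22,-25,4,0,0,-0.093]
  ]
}}

```text
time_s: 1.53
tcp_pos: [0.3801, 0.353, 0.2821]
ee_rot: [[0.37, -0.929, 0.0], [-0.929, -0.37, 0.001], [-0.0, -0.001, -1.0]]
wrist_force: [0.4, -0.3, -0.5]
gripper_width: 0.323
gripper_force: 0.0
```

Emit:
{"api": "drive_tool", "payload": {
  "rows": [
    [0,22,-25,4,0,0,-0.093],
    [0,22,-25,4,0,0,-0.093],
    [0,22,-25,4,0,0,-0.093],
    [0,22,-25,4,0,0,-0.093],
    [0,22,-25,4,0,0,-0.093]
  ]
}}

```text
time_s: 1.95
tcp_pos: [0.4901, 0.2279, 0.3021]
ee_rot: [[-0.086, -0.996, 0.001], [-0.996, 0.086, 0.0], [-0.001, -0.0, -1.0]]
wrist_force: [0.3, -0.0, 0.1]
gripper_width: 0.015
gripper_force: 0.0
```

```bash
python3 - <<'E'
from h import *
s=sense();print(s["time_s"],s["tcp_pos"],np.round(s["ee_rot"],3).tolist(),s["wrist_force"],s["gripper_width"])
c=capture("wrist");print(np.round(c["T_tool_cam"],3).tolist(),c["fx"])
save("w1.png",c["frame"])
np.savez("w1.npz",z=c["z_map"],f=c["frame"])
for l in["lockbox","wheel_left_turn","slot_left","slot_right","catch_grip"]:
    for r in masks_of(l,c)[:2]:
      print(l,round(r["p"],2),np.round(r["xy"]),r["region"].sum(), world(c,*r["xy"],s=s))
E
```

```text
1.95 [0.49014699 0.2279083  0.30207926] [[-0.086, -0.996, 0.001], [-0.996, 0.086, 0.0], [-0.001, -0.0, -1.0]] [ 0.33162245 -0.00484539  0.12285152] 0.01517065415902836
[[-0.0, -0.955, -0.295, 0.082], [1.0, -0.0, 0.001, 0.001], [-0.001, -0.295, 0.955, -0.143], [0.0, 0.0, 0.0, 1.0]] 364.6913619812136
lockbox 0.87 [186. 181.] 18955 [0.58865101 0.22000974 0.07117974]
lockbox 0.71 [225. 190.] 351 [0.54765335 0.23163454 0.07574836]
wheel_left_turn 0.76 [227. 233.] 266 [0.55247525 0.27970089 0.07511815]
slot_left 0.75 [187. 180.] 19340 [0.5868295  0.21901904 0.07104701]
slot_left 0.24 [229. 212.] 319 [0.54671613 0.25629286 0.07520123]
slot_right 0.91 [192. 183.] 19296 [0.582571   0.22273436 0.07191698]
catch_grip 0.88 [224. 143.] 325 [0.54127955 0.18303267 0.08077913]
catch_grip 0.17 [227. 234.] 315 [0.55184534 0.28017242 0.07615985]
```

View pics/w1.png

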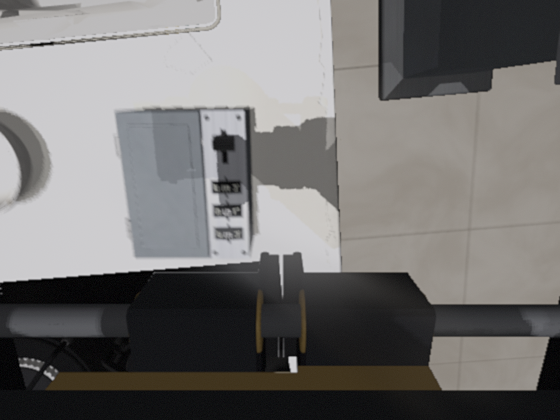

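Emit:
{"api": "drive_tool", "payload": {
  "rows": [
    [0,11.4,10.4,-32,0,0,0],
    [0,11.4,10.4,-32,0,0,0],
    [0,11.4,10.4,-32,0,0,0],
    [0,11.4,10.4,-32,0,0,0],
    [0,11.4,10.4,-32,0,0,0]
  ]
}}

```text
time_s: 2.67
tcp_pos: [0.5458, 0.2831, 0.1403]
ee_rot: [[-0.079, -0.997, 0.0], [-0.997, 0.079, 0.0], [-0.0, -0.0, -1.0]]
wrist_force: [0.2, 0.4, 0.4]
gripper_width: 0.003
gripper_force: 0.0
```

Emit:
{"api": "drive_tool", "payload": {
  "rows": [
    [0,0,0,0,0,0,0],
    [0,0,0,0,0,0,0]
  ]
}}

```text
time_s: 2.83
tcp_pos: [0.5449, 0.2819, 0.1392]
ee_rot: [[-0.079, -0.997, -0.004], [-0.997, 0.079, -0.004], [0.004, 0.004, -1.0]]
wrist_force: [-0.1, 0.4, 0.2]
gripper_width: 0.005
gripper_force: 0.0
```

```bash
cat > look.py <<'E'
from h import *
import sys
s=sense();print(s["time_s"],s["tcp_pos"],s["wrist_force"])
c=capture("wrist")
f=cv2.rotate(c["frame"],cv2.ROTATE_90_CLOCKWISE)
save(sys.argv[1],cv2.resize(cv2.rotate(c["frame"][40:360,120:440],cv2.ROTATE_90_CLOCKWISE),(600,600),interpolation=cv2.INTER_CUBIC))
np.savez("last.npz",z=c["z_map"],f=c["frame"])
E
cat > fit.py <<'E'
from h import *
exec(open("look.py").read())
r=masks_of("lockbox",c)[0];print(r["p"],r["region"].sum())
z=c["z_map"];u,v=np.meshgrid(np.arange(560),np.arange(420))
P=np.stack([(u-c["cx"])/c["fx"]*z,(v-c["cy"])/c["fy"]*z,z],-1)
T=c["T_tool_cam"];R=np.array(s["ee_rot"]);W=(P@T[:3,:3].T+T[:3,3])@R.T+s["tcp_pos"]
np.save("W.npy",W)
m=(W[...,2]>.06)&(W[...,2]<.09)&(W[...,1]>.1)&(W[...,0]<.7)&(W[...,0]>.5)&(z>0)
for t in ((W[...,2]<.0725)&m,):
  q=W[t];print("plane z",np.median(q[:,2]));rr=cv2.minAreaRect((q[:,:2]*1000).astype(np.float32));print(rr,cv2.boxPoints(rr).round(1).tolist())
hi=m&(W[...,2]>.0728);n,lab,st,ce=cv2.connectedComponentsWithStats(hi.astype(np.uint8))
for i in range(1,n):
  if st[i,4]>40:
    q=W[lab==i];print(st[i],ce[i].round(),((q.min(0)+q.max(0))/2*1000).round(1),(np.ptp(q,0)*1000).round(1),(np.percentile(q[:,2],98)*1000).round(1))
E
python3 fit.py w2.png
```

```text
2.8333 [0.54491166 0.28192556 0.13923161] [-0.08225431  0.44738211  0.23455199]
0.88 59643
plane z 0.07062283609864123
((591.3558349609375, 229.81741333007812), (160.41134643554688, 134.05116271972656), 85.708984375) [[518.5, 154.89999389648438], [652.2000122070312, 144.8000030517578], [664.2000122070312, 304.79998779296875], [530.5, 314.79998779296875]]
[ 247   55   42   32 1310] [268.  71.] [543.1 185.4  78.1] [22.6 17.1 10.5] 82.2
[250 147  41  21 707] [269. 157.] [545.8 231.3  75.5] [23.2 12.3  5.3] 77.3
[253 191  35  20 578] [270. 201.] [548.4 257.1  75. ] [20.8 12.4  4.4] 76.5
[253 232  36  19 572] [270. 241.] [550.4 282.9  75.2] [21.8 12.1  4.8] 76.8
```

View pics/w2.png

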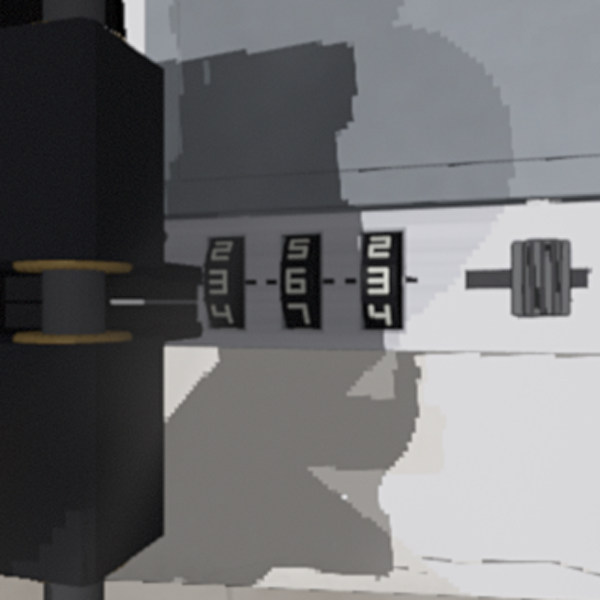

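Emit:
{"api": "drive_tool", "payload": {
  "rows": [
    [0,0,0,-20,0,0,0],
    [0,0,1,-15,0,0,0],
    [0,0,0,-4,0,0,0],
    [0,0,0,0,0,0,0],
    [0,0,0,0,0,0,0]
  ]
}}

```text
time_s: 3.35
tcp_pos: [0.5469, 0.2829, 0.1048]
ee_rot: [[-0.081, -0.997, 0.003], [-0.997, 0.081, 0.002], [-0.002, -0.003, -1.0]]
wrist_force: [0.6, -0.2, -0.2]
gripper_width: 0.002
gripper_force: 0.0
```

Emit:
{"api": "drive_tool", "payload": {
  "rows": [
    [0,0,0,-0.8,0,0,0],
    [0,0,0,-0.7,0,0,0],
    [0,0,0,0,0,0,0]
  ]
}}

```text
time_s: 3.6
tcp_pos: [0.5466, 0.2825, 0.1019]
ee_rot: [[-0.082, -0.997, 0.001], [-0.997, 0.082, 0.001], [-0.001, -0.001, -1.0]]
wrist_force: [-0.6, -0.6, 0.2]
gripper_width: 0.008
gripper_force: 0.0
```

Emit:
{"api": "drive_tool", "payload": {
  "rows": [
    [0,-1.5,1,-2,0,0,0],
    [0,0,0,-2,0,0,0],
    [0,0,0,-0.5,0,0,0],
    [0,0,0,0,0,0,0]
  ]
}}

```text
time_s: 3.93
tcp_pos: [0.5446, 0.2832, 0.0962]
ee_rot: [[-0.082, -0.997, -0.001], [-0.997, 0.082, -0.001], [0.001, 0.001, -1.0]]
wrist_force: [0.3, -0.1, 0.5]
gripper_width: 0.009
gripper_force: 0.0
```

Emit:
{"api": "drive_tool", "payload": {
  "rows": [
    [0,0,0,-0.5,0,0,0],
    [0,0,0,0,0,0,0]
  ]
}}

```text
time_s: 4.1
tcp_pos: [0.5448, 0.2833, 0.0959]
ee_rot: [[-0.082, -0.997, -0.0], [-0.997, 0.082, -0.0], [0.0, 0.0, -1.0]]
wrist_force: [1.0, 0.2, -0.1]
gripper_width: 0.004
gripper_force: 0.0
```

Emit:
{"api": "drive_tool", "payload": {
  "rows": [
    [0,0,0,-0.4,0,0,0],
    [0,0,0,0,0,0,0]
  ]
}}

```text
time_s: 4.27
tcp_pos: [0.5448, 0.2833, 0.0956]
ee_rot: [[-0.082, -0.997, -0.0], [-0.997, 0.082, -0.0], [0.0, 0.0, -1.0]]
wrist_force: [-0.2, -0.6, 1.0]
gripper_width: 0.005
gripper_force: 0.0
```

Emit:
{"api": "drive_tool", "payload": {
  "rows": [
    [0,0,0,-0.2,0,0,0],
    [0,0,0,0,0,0,0]
  ]
}}

```text
time_s: 4.43
tcp_pos: [0.5449, 0.2833, 0.0955]
ee_rot: [[-0.082, -0.997, 0.0], [-0.997, 0.082, 0.0], [-0.0, -0.0, -1.0]]
wrist_force: [-0.5, 0.3, 0.3]
gripper_width: 0.006
gripper_force: 0.1
```

Emit:
{"api": "drive_tool", "payload": {
  "rows": [
    [0,0,0,-0.2,0,0,0],
    [0,0,0,0,0,0,0]
  ]
}}

```text
time_s: 4.6
tcp_pos: [0.5449, 0.2834, 0.0954]
ee_rot: [[-0.082, -0.997, 0.0], [-0.997, 0.082, 0.0], [-0.0, -0.0, -1.0]]
wrist_force: [-0.4, 0.1, 1.7]
gripper_width: 0.004
gripper_force: 0.4
```

Emit:
{"api": "drive_tool", "payload": {
  "rows": [
    [0,0,0,-0.2,0,0,0],
    [0,0,0,0,0,0,0]
  ]
}}

```text
time_s: 4.77
tcp_pos: [0.5449, 0.2834, 0.0953]
ee_rot: [[-0.082, -0.997, 0.0], [-0.997, 0.082, 0.0], [-0.0, -0.0, -1.0]]
wrist_force: [0.3, -0.1, 2.4]
gripper_width: 0.006
gripper_force: 0.9
```

Emit:
{"api": "drive_tool", "payload": {
  "rows": [
    [0,0,0,-0.1,0,0,0],
    [0,0,0,0,0,0,0]
  ]
}}

```text
time_s: 4.93
tcp_pos: [0.5449, 0.2834, 0.0953]
ee_rot: [[-0.082, -0.997, 0.0], [-0.997, 0.082, 0.0], [-0.0, -0.0, -1.0]]
wrist_force: [-0.7, 0.4, 2.7]
gripper_width: 0.008
gripper_force: 1.4
```

Emit:
{"api": "drive_tool", "payload": {
  "rows": [
    [0,0,0,-0.15,0,0,0],
    [0,0,0,0,0,0,0]
  ]
}}

```text
time_s: 5.1
tcp_pos: [0.545, 0.2834, 0.0952]
ee_rot: [[-0.082, -0.997, 0.0], [-0.997, 0.082, 0.0], [-0.0, -0.0, -1.0]]
wrist_force: [-1.4, -0.9, 4.2]
gripper_width: 0.005
gripper_force: 2.0
```

Emit:
{"api": "drive_tool", "payload": {
  "rows": [
    [0,0,0,-0.1,0,0,0],
    [0,0,0,0,0,0,0],
    [0,0,0,0,0,0,0]
  ]
}}

```text
time_s: 5.35
tcp_pos: [0.545, 0.2834, 0.0951]
ee_rot: [[-0.082, -0.997, 0.001], [-0.997, 0.082, 0.0], [-0.0, -0.0, -1.0]]
wrist_force: [-0.6, -0.9, 5.0]
gripper_width: 0.003
gripper_force: 2.6
```

Emit:
{"api": "drive_tool", "payload": {
  "rows": [
    [0,0,0,-0.2,0,0,0],
    [0,1,-0.1,0,0,0,0],
    [0,1,-0.1,0,0,0,0]
  ]
}}

```text
time_s: 5.6
tcp_pos: [0.5469, 0.2832, 0.0952]
ee_rot: [[-0.082, -0.997, 0.0], [-0.997, 0.082, 0.0], [-0.0, -0.0, -1.0]]
wrist_force: [-2.0, -1.2, 6.8]
gripper_width: 0.002
gripper_force: 3.4
```

Emit:
{"api": "drive_tool", "payload": {
  "rows": [
    [0,2,-0.2,0,0,0,0],
    [0,2,-0.2,0,0,0,0]
  ]
}}

```text
time_s: 5.77
tcp_pos: [0.5514, 0.2829, 0.0954]
ee_rot: [[-0.081, -0.997, 0.001], [-0.997, 0.081, 0.0], [-0.001, -0.001, -1.0]]
wrist_force: [-0.1, -1.1, 7.0]
gripper_width: 0.005
gripper_force: 2.8
```

Emit:
{"api": "drive_tool", "payload": {
  "rows": [
    [0,2,-0.2,0,0,0,0],
    [0,2,-0.2,0,0,0,0],
    [0,0.7,0,0,0,0,0]
  ]
}}

```text
time_s: 6.02
tcp_pos: [0.5564, 0.2826, 0.0952]
ee_rot: [[-0.082, -0.997, 0.002], [-0.997, 0.082, 0.001], [-0.001, -0.002, -1.0]]
wrist_force: [-0.5, -0.5, 5.1]
gripper_width: 0.004
gripper_force: 3.0
```

Emit:
{"api": "drive_tool", "payload": {
  "rows": [
    [0,0,0,2,0,0,0],
    [0,0,0,4,0,0,0],
    [0,0,0,0,0,0,0]
  ]
}}

```text
time_s: 6.27
tcp_pos: [0.5555, 0.2824, 0.1005]
ee_rot: [[-0.082, -0.997, 0.0], [-0.997, 0.082, 0.0], [-0.0, -0.0, -1.0]]
wrist_force: [-1.1, 0.3, -0.2]
gripper_width: 0.004
gripper_force: 0.0
```

Emit:
{"api": "drive_tool", "payload": {
  "rows": [
    [0,-6,-12.5,1,0,0,0],
    [0,-7,-12.5,0,0,0,0],
    [0,0,0,-2,0,0,0],
    [0,0,0,-2,0,0,0],
    [0,0,0,0,0,0,0]
  ]
}}

```text
time_s: 6.68
tcp_pos: [0.5426, 0.2576, 0.0969]
ee_rot: [[-0.082, -0.997, -0.0], [-0.997, 0.082, -0.0], [0.0, 0.0, -1.0]]
wrist_force: [-1.0, -0.1, 0.3]
gripper_width: 0.007
gripper_force: 0.0
```

Emit:
{"api": "drive_tool", "payload": {
  "rows": [
    [0,0,0,-0.4,0,0,0],
    [0,0,0,0,0,0,0]
  ]
}}

```text
time_s: 6.85
tcp_pos: [0.5428, 0.2579, 0.0969]
ee_rot: [[-0.082, -0.997, 0.0], [-0.997, 0.082, 0.0], [-0.0, -0.0, -1.0]]
wrist_force: [0.4, -0.3, 0.1]
gripper_width: 0.009
gripper_force: 0.0
```

Emit:
{"api": "drive_tool", "payload": {
  "rows": [
    [0,0,0,-0.3,0,0,0],
    [0,0,0,0,0,0,0],
    [0,0,0,0,0,0,0]
  ]
}}

```text
time_s: 7.1
tcp_pos: [0.5426, 0.2575, 0.0967]
ee_rot: [[-0.082, -0.997, -0.0], [-0.997, 0.082, -0.0], [0.0, 0.0, -1.0]]
wrist_force: [0.9, -0.6, -0.2]
gripper_width: 0.007
gripper_force: 0.0
```

Emit:
{"api": "drive_tool", "payload": {
  "rows": [
    [0,0,0,-0.4,0,0,0],
    [0,0,0,0,0,0,0]
  ]
}}

```text
time_s: 7.27
tcp_pos: [0.5425, 0.2573, 0.0964]
ee_rot: [[-0.082, -0.997, -0.0], [-0.997, 0.082, -0.0], [0.0, 0.0, -1.0]]
wrist_force: [-0.1, -0.9, -0.5]
gripper_width: 0.006
gripper_force: 0.0
```

Emit:
{"api": "drive_tool", "payload": {
  "rows": [
    [0,0,0,-0.3,0,0,0],
    [0,0,0,0,0,0,0],
    [0,0,0,0,0,0,0]
  ]
}}

```text
time_s: 7.52
tcp_pos: [0.5425, 0.2573, 0.0961]
ee_rot: [[-0.082, -0.997, 0.0], [-0.997, 0.082, 0.0], [-0.0, -0.0, -1.0]]
wrist_force: [0.6, -0.1, 0.3]
gripper_width: 0.006
gripper_force: 0.0
```

Emit:
{"api": "drive_tool", "payload": {
  "rows": [
    [0,0,0,-0.3,0,0,0],
    [0,0,0,0,0,0,0],
    [0,0,0,0,0,0,0]
  ]
}}

```text
time_s: 7.77
tcp_pos: [0.5425, 0.2573, 0.0958]
ee_rot: [[-0.082, -0.997, 0.0], [-0.997, 0.082, -0.0], [0.0, -0.0, -1.0]]
wrist_force: [0.6, 0.5, 0.0]
gripper_width: 0.008
gripper_force: 0.0
```

Emit:
{"api": "drive_tool", "payload": {
  "rows": [
    [0,0,0,-0.3,0,0,0],
    [0,0,0,0,0,0,0],
    [0,0,0,0,0,0,0]
  ]
}}

```text
time_s: 8.02
tcp_pos: [0.5425, 0.2573, 0.0955]
ee_rot: [[-0.082, -0.997, -0.0], [-0.997, 0.082, -0.0], [0.0, 0.0, -1.0]]
wrist_force: [-0.0, -0.0, 0.5]
gripper_width: 0.006
gripper_force: 0.0
```

Emit:
{"api": "drive_tool", "payload": {
  "rows": [
    [0,0,0,-0.3,0,0,0],
    [0,0,0,0,0,0,0],
    [0,0,0,0,0,0,0]
  ]
}}

```text
time_s: 8.27
tcp_pos: [0.5425, 0.2573, 0.0952]
ee_rot: [[-0.082, -0.997, -0.0], [-0.997, 0.082, -0.0], [0.0, 0.0, -1.0]]
wrist_force: [-0.2, -0.4, 0.5]
gripper_width: 0.007
gripper_force: 0.0
```

Emit:
{"api": "drive_tool", "payload": {
  "rows": [
    [0,0,0,-0.3,0,0,0],
    [0,0,0,0,0,0,0],
    [0,0,0,0,0,0,0]
  ]
}}

```text
time_s: 8.52
tcp_pos: [0.5426, 0.2573, 0.095]
ee_rot: [[-0.082, -0.997, 0.0], [-0.997, 0.082, 0.0], [-0.0, -0.0, -1.0]]
wrist_force: [-1.2, -0.3, 0.4]
gripper_width: 0.005
gripper_force: 0.4
```

Emit:
{"api": "drive_tool", "payload": {
  "rows": [
    [0,0,0,-0.3,0,0,0],
    [0,0,0,0,0,0,0],
    [0,0,0,0,0,0,0]
  ]
}}

```text
time_s: 8.77
tcp_pos: [0.5426, 0.2574, 0.0949]
ee_rot: [[-0.082, -0.997, 0.0], [-0.997, 0.082, 0.0], [-0.0, -0.0, -1.0]]
wrist_force: [-0.5, 0.3, 2.2]
gripper_width: 0.006
gripper_force: 1.2
```

Emit:
{"api": "drive_tool", "payload": {
  "rows": [
    [0,0,0,-0.3,0,0,0],
    [0,0,0,0,0,0,0],
    [0,0,0,0,0,0,0]
  ]
}}

```text
time_s: 9.02
tcp_pos: [0.5427, 0.2574, 0.0948]
ee_rot: [[-0.082, -0.997, 0.001], [-0.997, 0.082, 0.0], [-0.0, -0.001, -1.0]]
wrist_force: [-2.1, -0.2, 4.2]
gripper_width: 0.005
gripper_force: 2.4
```

Emit:
{"api": "drive_tool", "payload": {
  "rows": [
    [0,0,0,-0.3,0,0,0],
    [0,1,-0.1,0,0,0,0],
    [0,1,-0.1,0,0,0,0]
  ]
}}

```text
time_s: 9.27
tcp_pos: [0.5446, 0.2573, 0.0949]
ee_rot: [[-0.081, -0.997, 0.001], [-0.997, 0.081, 0.0], [-0.0, -0.001, -1.0]]
wrist_force: [-1.6, -0.6, 6.4]
gripper_width: 0.006
gripper_force: 3.6
```

Emit:
{"api": "drive_tool", "payload": {
  "rows": [
    [0,2,-0.2,0,0,0,0],
    [0,2,-0.2,0,0,0,0]
  ]
}}

```text
time_s: 9.43
tcp_pos: [0.5491, 0.2569, 0.0949]
ee_rot: [[-0.081, -0.997, 0.002], [-0.997, 0.081, 0.001], [-0.001, -0.002, -1.0]]
wrist_force: [-1.8, -1.2, 5.4]
gripper_width: 0.002
gripper_force: 3.0
```

Emit:
{"api": "drive_tool", "payload": {
  "rows": [
    [0,2,-0.2,0,0,0,0],
    [0,2,-0.2,0,0,0,0],
    [0,0.7,0,0,0,0,0]
  ]
}}

```text
time_s: 9.68
tcp_pos: [0.5541, 0.2565, 0.0949]
ee_rot: [[-0.082, -0.997, 0.002], [-0.997, 0.082, 0.001], [-0.001, -0.002, -1.0]]
wrist_force: [-1.5, -1.0, 6.7]
gripper_width: 0.006
gripper_force: 3.1
```

Emit:
{"api": "drive_tool", "payload": {
  "rows": [
    [0,0,0,2,0,0,0],
    [0,0,0,4,0,0,0],
    [0,0,0,0,0,0,0]
  ]
}}

```text
time_s: 9.93
tcp_pos: [0.5533, 0.2564, 0.1002]
ee_rot: [[-0.082, -0.997, 0.0], [-0.997, 0.082, 0.0], [-0.0, -0.0, -1.0]]
wrist_force: [0.7, -0.4, 0.2]
gripper_width: 0.005
gripper_force: 0.0
```

Emit:
{"api": "drive_tool", "payload": {
  "rows": [
    [0,-1,-12.5,1,0,0,0],
    [0,-1,-13,0,0,0,0],
    [0,0,0,-2,0,0,0],
    [0,0,0,-1,0,0,0],
    [0,0,0,0,0,0,0]
  ]
}}

```text
time_s: 10.35
tcp_pos: [0.5511, 0.2302, 0.0976]
ee_rot: [[-0.083, -0.997, -0.001], [-0.997, 0.083, -0.0], [0.0, 0.001, -1.0]]
wrist_force: [-0.1, 0.6, 0.4]
gripper_width: 0.008
gripper_force: 0.0
```

Emit:
{"api": "drive_tool", "payload": {
  "rows": [
    [0,0,0,-0.4,0,0,0],
    [0,0,0,0,0,0,0],
    [0,0,0,0,0,0,0]
  ]
}}

```text
time_s: 10.6
tcp_pos: [0.5513, 0.2311, 0.0975]
ee_rot: [[-0.082, -0.997, 0.0], [-0.997, 0.082, 0.0], [-0.0, -0.0, -1.0]]
wrist_force: [-0.4, 0.1, -0.2]
gripper_width: 0.003
gripper_force: 0.0
```

Emit:
{"api": "drive_tool", "payload": {
  "rows": [
    [0,0,0,-0.4,0,0,0],
    [0,0,0,0,0,0,0],
    [0,0,0,0,0,0,0]
  ]
}}

```text
time_s: 10.85
tcp_pos: [0.5512, 0.231, 0.0972]
ee_rot: [[-0.082, -0.997, 0.0], [-0.997, 0.082, 0.0], [-0.0, -0.0, -1.0]]
wrist_force: [1.0, 0.2, 0.1]
gripper_width: 0.009
gripper_force: 0.0
```

Emit:
{"api": "drive_tool", "payload": {
  "rows": [
    [0,0,0,-0.3,0,0,0],
    [0,0,0,0,0,0,0],
    [0,0,0,0,0,0,0]
  ]
}}

```text
time_s: 11.1
tcp_pos: [0.5512, 0.2308, 0.0969]
ee_rot: [[-0.082, -0.997, -0.0], [-0.997, 0.082, -0.0], [0.0, 0.0, -1.0]]
wrist_force: [0.1, -0.3, -0.4]
gripper_width: 0.004
gripper_force: 0.0
```

Emit:
{"api": "drive_tool", "payload": {
  "rows": [
    [0,0,0,-0.3,0,0,0],
    [0,0,0,0,0,0,0],
    [0,0,0,0,0,0,0]
  ]
}}

```text
time_s: 11.35
tcp_pos: [0.5512, 0.2308, 0.0966]
ee_rot: [[-0.082, -0.997, -0.0], [-0.997, 0.082, -0.0], [0.0, 0.0, -1.0]]
wrist_force: [-0.5, 0.4, 0.1]
gripper_width: 0.005
gripper_force: 0.0
```

Emit:
{"api": "drive_tool", "payload": {
  "rows": [
    [0,0,0,-0.3,0,0,0],
    [0,0,0,0,0,0,0],
    [0,0,0,0,0,0,0]
  ]
}}

```text
time_s: 11.6
tcp_pos: [0.5512, 0.2308, 0.0963]
ee_rot: [[-0.082, -0.997, -0.0], [-0.997, 0.082, -0.0], [0.0, 0.0, -1.0]]
wrist_force: [0.7, 0.2, 0.4]
gripper_width: 0.004
gripper_force: 0.0
```

Emit:
{"api": "drive_tool", "payload": {
  "rows": [
    [0,0,0,-0.3,0,0,0],
    [0,0,0,0,0,0,0],
    [0,0,0,0,0,0,0]
  ]
}}

```text
time_s: 11.85
tcp_pos: [0.5512, 0.2309, 0.096]
ee_rot: [[-0.082, -0.997, -0.0], [-0.997, 0.082, -0.0], [0.0, 0.0, -1.0]]
wrist_force: [0.5, 0.8, 0.2]
gripper_width: 0.008
gripper_force: 0.0
```

Emit:
{"api": "drive_tool", "payload": {
  "rows": [
    [0,0,0,-0.3,0,0,0],
    [0,0,0,0,0,0,0],
    [0,0,0,0,0,0,0]
  ]
}}

```text
time_s: 12.1
tcp_pos: [0.5513, 0.2308, 0.0958]
ee_rot: [[-0.082, -0.997, 0.0], [-0.997, 0.082, 0.0], [-0.0, -0.0, -1.0]]
wrist_force: [-1.2, 0.2, 0.8]
gripper_width: 0.006
gripper_force: 0.4
```

Emit:
{"api": "drive_tool", "payload": {
  "rows": [
    [0,0,0,-0.3,0,0,0],
    [0,0,0,0,0,0,0],
    [0,0,0,0,0,0,0]
  ]
}}

```text
time_s: 12.35
tcp_pos: [0.5514, 0.2309, 0.0958]
ee_rot: [[-0.082, -0.997, 0.001], [-0.997, 0.082, 0.0], [-0.0, -0.001, -1.0]]
wrist_force: [0.5, -0.9, 3.1]
gripper_width: 0.005
gripper_force: 1.3
```

Emit:
{"api": "drive_tool", "payload": {
  "rows": [
    [0,0,0,-0.2,0,0,0],
    [0,0,0,0,0,0,0],
    [0,0,0,0,0,0,0]
  ]
}}

```text
time_s: 12.6
tcp_pos: [0.5515, 0.2309, 0.0957]
ee_rot: [[-0.082, -0.997, 0.001], [-0.997, 0.082, 0.0], [-0.0, -0.001, -1.0]]
wrist_force: [0.4, -0.6, 4.4]
gripper_width: 0.004
gripper_force: 2.3
```

Emit:
{"api": "drive_tool", "payload": {
  "rows": [
    [0,0,0,-0.3,0,0,0],
    [0,-1,0.1,0,0,0,0],
    [0,-1,0.1,0,0,0,0]
  ]
}}

```text
time_s: 12.85
tcp_pos: [0.5502, 0.2311, 0.0957]
ee_rot: [[-0.081, -0.997, 0.002], [-0.997, 0.081, 0.0], [-0.0, -0.002, -1.0]]
wrist_force: [1.5, -2.5, 4.9]
gripper_width: 0.006
gripper_force: 2.5
```

Emit:
{"api": "drive_tool", "payload": {
  "rows": [
    [0,-2,0.2,0,0,0,0],
    [0,-2,0.2,0,0,0,0]
  ]
}}

```text
time_s: 13.02
tcp_pos: [0.546, 0.2314, 0.0957]
ee_rot: [[-0.082, -0.997, 0.002], [-0.997, 0.082, 0.0], [-0.0, -0.002, -1.0]]
wrist_force: [0.9, -2.7, 5.7]
gripper_width: 0.005
gripper_force: 3.0
```

Emit:
{"api": "drive_tool", "payload": {
  "rows": [
    [0,-2,0.2,0,0,0,0],
    [0,-2,0.2,0,0,0,0],
    [0,-0.9,0,0,0,0,0]
  ]
}}

```text
time_s: 13.27
tcp_pos: [0.5402, 0.2318, 0.0954]
ee_rot: [[-0.082, -0.997, 0.0], [-0.997, 0.082, 0.0], [-0.0, -0.0, -1.0]]
wrist_force: [-0.0, -0.7, 4.8]
gripper_width: 0.005
gripper_force: 2.4
```

Emit:
{"api": "drive_tool", "payload": {
  "rows": [
    [0,0,0,2,0,0,0],
    [0,0,0,4,0,0,0],
    [0,0,0,15,0,0,0],
    [0,0,15,20,0,0,0],
    [0,0,32,4,0,0,0]
  ]
}}

```text
time_s: 13.68
tcp_pos: [0.5412, 0.2776, 0.1427]
ee_rot: [[-0.085, -0.996, 0.002], [-0.996, 0.085, 0.001], [-0.002, -0.002, -1.0]]
wrist_force: [2.0, -0.3, 1.3]
gripper_width: 0.002
gripper_force: 0.0
```

Emit:
{"api": "drive_tool", "payload": {
  "rows": [
    [0,0,0,0,0,0,0],
    [0,0,0,0,0,0,0],
    [0,0,0,0,0,0,0]
  ]
}}

```text
time_s: 13.93
tcp_pos: [0.5396, 0.2785, 0.139]
ee_rot: [[-0.082, -0.997, -0.002], [-0.997, 0.082, -0.001], [0.001, 0.002, -1.0]]
wrist_force: [-0.5, -0.2, 0.9]
gripper_width: 0.005
gripper_force: 0.0
```

```bash
python3 fit.py w3.png
```

```text
13.9333 [0.53956824 0.27850853 0.13895508] [-0.45639606 -0.18294438  0.92905414]
0.87 58470
plane z 0.07060422666060491
((591.5965576171875, 229.5361328125), (159.7098846435547, 134.4188995361328), 85.62796020507812) [[518.5, 155.0], [652.5, 144.8000030517578], [664.7000122070312, 304.0], [530.7000122070312, 314.29998779296875]]
[ 237   63   43   32 1277] [258.  78.] [543.1 185.5  77.9] [22.4 16.8 10.3] 82.1
[240 154  43  20 727] [261. 163.] [546.1 231.3  75.2] [24.3 12.2  4.8] 77.2
[243 197  38  20 589] [261. 207.] [548.5 257.2  75. ] [22.2 12.2  4.3] 76.5
[244 238  38  19 514] [262. 246.] [550.3 282.6  75. ] [23.2 12.   4.3] 76.7
```

View pics/w3.png

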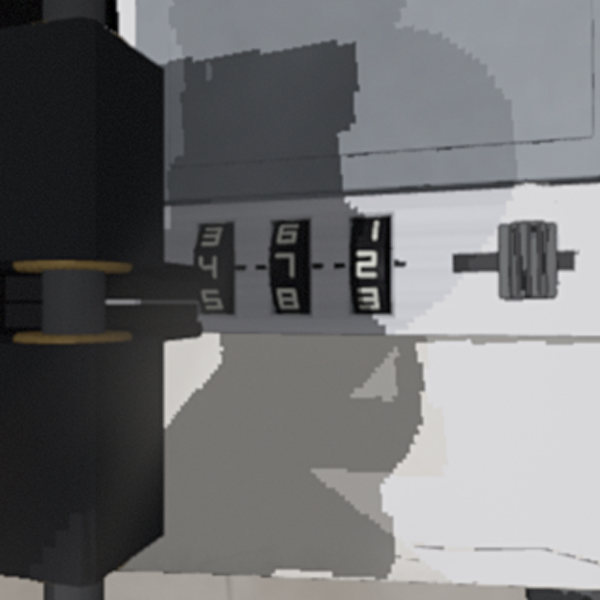

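Emit:
{"api": "drive_tool", "payload": {
  "rows": [
    [0,0,-39,0,0,0,0],
    [0,-1,-39,0,0,0,0],
    [0,0,-37.5,0,0,0,0],
    [0,0,0,-18,0,0,0],
    [0,0,0,-18,0,0,0]
  ]
}}

```text
time_s: 14.45
tcp_pos: [0.5396, 0.1607, 0.1044]
ee_rot: [[-0.086, -0.996, 0.002], [-0.996, 0.086, 0.001], [-0.001, -0.002, -1.0]]
wrist_force: [0.2, 0.4, -0.5]
gripper_width: 0.005
gripper_force: 0.0
```

Emit:
{"api": "drive_tool", "payload": {
  "rows": [
    [0,0,0,-4,0,0,0],
    [0,0,0,0,0,0,0],
    [0,0,0,0,0,0,0]
  ]
}}

```text
time_s: 14.7
tcp_pos: [0.5395, 0.1633, 0.1001]
ee_rot: [[-0.082, -0.997, -0.0], [-0.997, 0.082, -0.0], [0.0, 0.0, -1.0]]
wrist_force: [0.0, -0.6, -0.0]
gripper_width: 0.005
gripper_force: 0.0
```

Emit:
{"api": "drive_tool", "payload": {
  "rows": [
    [0,-1,0,-3,0,0,0],
    [0,0,0,-2.5,0,0,0],
    [0,0,0,-1,0,0,0],
    [0,0,0,0,0,0,0],
    [0,0,0,0,0,0,0]
  ]
}}

```text
time_s: 15.12
tcp_pos: [0.5383, 0.1636, 0.0936]
ee_rot: [[-0.082, -0.997, 0.0], [-0.997, 0.082, 0.0], [-0.0, -0.0, -1.0]]
wrist_force: [0.3, 0.3, -0.3]
gripper_width: 0.005
gripper_force: 0.0
```

Emit:
{"api": "drive_tool", "payload": {
  "rows": [
    [0,0,1.5,0,0,0,0],
    [0,0,1.5,0,0,0,0],
    [0,0,0,0,0,0,0]
  ]
}}

```text
time_s: 15.37
tcp_pos: [0.5384, 0.1667, 0.0935]
ee_rot: [[-0.082, -0.997, 0.0], [-0.997, 0.082, 0.0], [-0.0, -0.0, -1.0]]
wrist_force: [0.4, 0.5, 0.6]
gripper_width: 0.006
gripper_force: 0.0
```

Emit:
{"api": "drive_tool", "payload": {
  "rows": [
    [0,0,1,0,0,0,0],
    [0,0,1,0,0,0,0],
    [0,0,0,0,0,0,0]
  ]
}}

```text
time_s: 15.62
tcp_pos: [0.5383, 0.1683, 0.0936]
ee_rot: [[-0.082, -0.997, -0.0], [-0.997, 0.082, -0.0], [0.0, 0.0, -1.0]]
wrist_force: [-0.2, -0.5, 2.1]
gripper_width: 0.007
gripper_force: 0.7
```

Emit:
{"api": "drive_tool", "payload": {
  "rows": [
    [0,0,0,0.7,0,0,0],
    [0,0,1,0,0,0,0],
    [0,0,0,0,0,0,0]
  ]
}}

```text
time_s: 15.87
tcp_pos: [0.5384, 0.1696, 0.0941]
ee_rot: [[-0.082, -0.997, 0.0], [-0.997, 0.082, 0.0], [-0.0, -0.0, -1.0]]
wrist_force: [0.6, -0.2, -0.6]
gripper_width: 0.008
gripper_force: 0.0
```

Emit:
{"api": "drive_tool", "payload": {
  "rows": [
    [0,0,1.5,0,0,0,0],
    [0,0,0,0,0,0,0],
    [0,0,0,0,0,0,0]
  ]
}}

```text
time_s: 16.12
tcp_pos: [0.5383, 0.1708, 0.0941]
ee_rot: [[-0.082, -0.997, -0.0], [-0.997, 0.082, -0.0], [0.0, 0.0, -1.0]]
wrist_force: [0.5, -1.5, -0.4]
gripper_width: 0.005
gripper_force: 0.7
```

Emit:
{"api": "drive_tool", "payload": {
  "rows": [
    [0,0,1.5,0,0,0,0],
    [0,0,0,0,0,0,0],
    [0,0,0,0,0,0,0]
  ]
}}

```text
time_s: 16.37
tcp_pos: [0.5384, 0.1723, 0.0941]
ee_rot: [[-0.082, -0.997, 0.0], [-0.997, 0.082, -0.0], [0.0, -0.0, -1.0]]
wrist_force: [0.9, -1.8, -1.0]
gripper_width: 0.002
gripper_force: 0.9
```

Emit:
{"api": "drive_tool", "payload": {
  "rows": [
    [0,0,1.5,0,0,0,0],
    [0,0,1.5,0,0,0,0],
    [0,0,0,0,0,0,0]
  ]
}}

```text
time_s: 16.62
tcp_pos: [0.5385, 0.1755, 0.0941]
ee_rot: [[-0.082, -0.997, 0.0], [-0.997, 0.082, -0.0], [0.0, -0.0, -1.0]]
wrist_force: [1.1, -2.2, -0.6]
gripper_width: 0.008
gripper_force: 0.9
```

Emit:
{"api": "drive_tool", "payload": {
  "rows": [
    [0,0,1,0,0,0,0],
    [0,0,0.7,0,0,0,0],
    [0,0,0,0,0,0,0]
  ]
}}

```text
time_s: 16.87
tcp_pos: [0.5384, 0.1771, 0.0941]
ee_rot: [[-0.082, -0.997, 0.0], [-0.997, 0.082, -0.0], [0.0, -0.0, -1.0]]
wrist_force: [1.0, -2.4, -0.9]
gripper_width: 0.007
gripper_force: 1.0
```

Emit:
{"api": "drive_tool", "payload": {
  "rows": [
    [0,0,0.7,0,0,0,0],
    [0,0,0,0,0,0,0],
    [0,0,-12,0,0,0,0],
    [0,0,-5,10,0,0,0],
    [0,-10,0,40,0,0,0]
  ]
}}

```text
time_s: 17.28
tcp_pos: [0.5253, 0.1581, 0.139]
ee_rot: [[-0.085, -0.996, -0.012], [-0.996, 0.085, -0.006], [0.007, 0.012, -1.0]]
wrist_force: [0.5, 0.4, -1.1]
gripper_width: 0.002
gripper_force: 0.0
```

Emit:
{"api": "drive_tool", "payload": {
  "rows": [
    [0,-20,0,35,0,0,0],
    [0,-20,0,35,0,0,0],
    [0,-10,0,30,0,0,0],
    [0,0,0,20,0,0,0],
    [0,0,0,0,0,0,0]
  ]
}}

```text
time_s: 17.7
tcp_pos: [0.4798, 0.1615, 0.2707]
ee_rot: [[-0.081, -0.997, 0.011], [-0.997, 0.081, 0.006], [-0.007, -0.01, -1.0]]
wrist_force: [0.6, -0.0, -0.5]
gripper_width: 0.008
gripper_force: 0.0
```

Emit:
{"api": "drive_tool", "payload": {
  "rows": [
    [0,0,0,0,0,0,0],
    [0,0,0,0,0,0,0],
    [0,0,0,0,0,0,0],
    [0,0,0,0,0,0,0],
    [0,0,0,0,0,0,0]
  ]
}}

```text
time_s: 18.12
tcp_pos: [0.4781, 0.1605, 0.263]
ee_rot: [[-0.082, -0.997, -0.002], [-0.997, 0.082, -0.001], [0.002, 0.002, -1.0]]
wrist_force: [-0.2, -0.2, -0.3]
gripper_width: 0.006
gripper_force: 0.0
```

Emit:
{"api": "drive_tool", "payload": {
  "rows": [
    [0,0,0,0,0,0,0],
    [0,0,0,0,0,0,0],
    [0,0,0,0,0,0,0],
    [0,0,0,0,0,0,0],
    [0,0,0,0,0,0,0]
  ]
}}

```text
time_s: 18.53
tcp_pos: [0.4783, 0.1608, 0.264]
ee_rot: [[-0.082, -0.997, -0.0], [-0.997, 0.082, -0.0], [0.0, 0.0, -1.0]]
wrist_force: [0.5, -0.9, 0.5]
gripper_width: 0.003
gripper_force: 0.0
```

Emit:
{"api": "drive_tool", "payload": {
  "rows": [
    [0,0,0,0,0,0,0],
    [0,0,0,0,0,0,0],
    [0,0,0,0,0,0,0],
    [0,0,0,0,0,0,0],
    [0,0,0,0,0,0,0]
  ]
}}

```text
time_s: 18.95
tcp_pos: [0.4783, 0.1607, 0.2641]
ee_rot: [[-0.082, -0.997, 0.0], [-0.997, 0.082, -0.0], [-0.0, -0.0, -1.0]]
wrist_force: [-0.2, -0.3, -0.2]
gripper_width: 0.005
gripper_force: 0.0
```

Emit:
{"api": "drive_tool", "payload": {
  "rows": [
    [0,0,0,0,0,0,0],
    [0,0,0,0,0,0,0],
    [0,0,0,0,0,0,0],
    [0,0,0,0,0,0,0],
    [0,0,0,0,0,0,0]
  ]
}}

```text
time_s: 19.37
tcp_pos: [0.4783, 0.1607, 0.2641]
ee_rot: [[-0.082, -0.997, 0.0], [-0.997, 0.082, 0.0], [-0.0, -0.0, -1.0]]
wrist_force: [0.5, -0.6, 1.3]
gripper_width: 0.004
gripper_force: 0.0
```

Emit:
{"api": "drive_tool", "payload": {
  "rows": [
    [0,0,0,0,0,0,0],
    [0,0,0,0,0,0,0],
    [0,0,0,0,0,0,0],
    [0,0,0,0,0,0,0],
    [0,0,0,0,0,0,0]
  ]
}}

```text
time_s: 19.78
tcp_pos: [0.4783, 0.1607, 0.2641]
ee_rot: [[-0.082, -0.997, 0.0], [-0.997, 0.082, 0.0], [-0.0, -0.0, -1.0]]
wrist_force: [-0.7, -0.5, -0.2]
gripper_width: 0.004
gripper_force: 0.0
```

Emit:
{"api": "drive_tool", "payload": {
  "rows": [
    [0,0,0,0,0,0,0],
    [0,0,0,0,0,0,0],
    [0,0,0,0,0,0,0],
    [0,0,0,0,0,0,0],
    [0,0,0,0,0,0,0]
  ]
}}

```text
time_s: 20.2
tcp_pos: [0.4783, 0.1607, 0.2641]
ee_rot: [[-0.082, -0.997, -0.0], [-0.997, 0.082, -0.0], [0.0, 0.0, -1.0]]
wrist_force: [-0.3, 0.3, -0.4]
gripper_width: 0.002
gripper_force: 0.0
```

```bash
python3 - <<'E'
from h import *
c=capture("scene");save("s4.png",cv2.resize(c["frame"][80:300,120:400],(784,600)))
t=capture("top");r=masks_of("lockbox",t)[0];v,u=np.nonzero(r["region"]);z=t["z_map"][v,u]
W=(np.array([(u-t["cx"])/t["fx"]*z,(v-t["cy"])/t["fy"]*z,z]).T[z>0]-t["t"])@t["R"];print(np.percentile(W,[1,50,99],axis=0))
E
```

```text
[[ 5.24772722e-01  1.45245899e-01 -5.10506454e-04]
 [ 6.22068006e-01  2.13289422e-01  6.75684319e-02]
 [ 6.60034875e-01  3.08136315e-01  1.49200185e-01]]
```

View pics/s4.png

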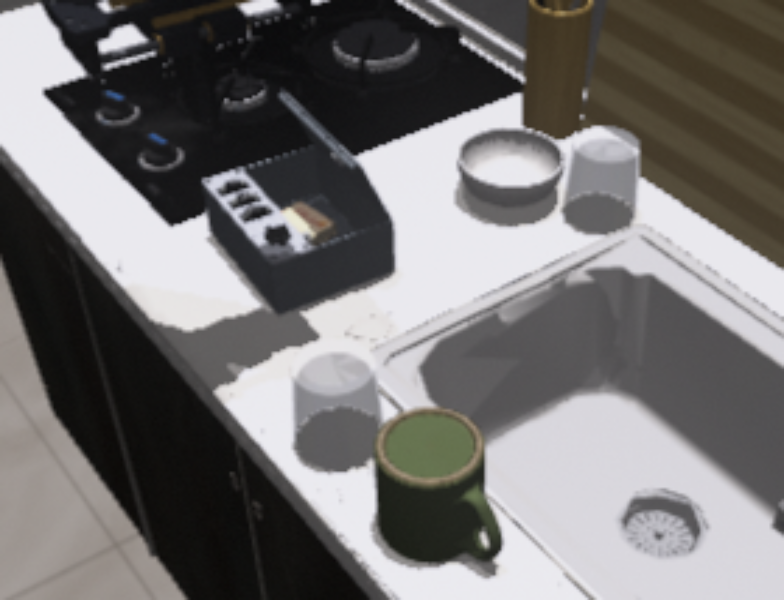

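The picture shows the lid standing open (top edge near (285,95), measured height 149 mm, about 1.2 rad). The matchbox is visible inside at (310,220), and the glass and mug are where they stood.

```bash
python3 -c "
from station import *
print(finish_job())"
```

```text
the job is handed in; nothing more can be done
None
```

The wheels were read at 4-7-2 before the catch was pushed, the lid is up at about 1.2 rad, the hand is clear, and the job is handed in; no verdict came back.

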